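# Seat a four-hole bat on the studs of a trimming wheel

### The arm

A 7-joint arm with a two-finger parallel gripper is mounted at the origin on a cart in front of the work surface, level with it; the furniture and walls round the work are solid. World frame = base frame: x ahead of the robot, y to its left, z up, the work surface at z = 0. Lengths are in m, angles in rad, forces in N, time in s.
With the tool pointing down it reaches from about 0.35 to 0.9 m from the base axis. Payload 19.9 kg.
Tool frame: the origin (TCP) lies at the very end of the fingers, on their centre line; the grasp point (between the pads) lies 19 mm behind it; x points along the fingers, y is the direction in which the jaws open and shut, and the axes are right-handed (so a half turn about x gives the same grasp; the last joint's range is limited). The gripper opens to 94 mm and grips with 3 to 60 N. Pads are 16 mm wide; open, the fingers measure 119 mm over their backs; the gripper's body (75 mm by 177 mm) begins 78 mm behind the grasp point.
Start: joints at [1.157, 0.417, -0.01, 1.614, 0.005, 1.111, -0.053], TCP at [0.227, -0.582, 0.205] pointing down, gripper open.
Joint ranges: [-2.81, 2.81], [-0.39, 2.02], [-1.27, 1.25], [0.06, 2.57], [-1.19, 4.33], [0.19, 2], [-2.82, 2.82]. Speed limits (rad/s): [1.89, 1.89, 2.39, 2.39, 3.01, 3.01, 3.01].

### API

Orientations are given as a rotation vector (axis times angle).
In Python, from station import get_state, eyes, ticket gives the robot as it stands.
- The arm moves only by the tool play_rows, never from a script. Its argument "increments" is a list that holds one entry, the list of rows, each a list of 7 numbers: the shift along the tool's x, y, z scaled (see below), then the turn, a rotation vector about the tool's x, y, z scaled (see below), then the opening, from -1 (shut) to 1 (fully open). A call has 1 to 12 rows; each row shifts and turns the pose as measured when the row begins, along the tool's axes as they then stand; what a row does not reach is not made up. The controller multiplies each number of a shift by 0.1 m and each number of a turn by 0.12 rad. A row lasts 1/8 s, in which the tool goes at most 62.5 mm and 10.7 degrees, less where a joint would pass 70% of its speed; a pose out of reach is approached as far as the arm can. A call with a number of a shift or a turn outside -1 to 1 is refused whole. A call with a gripper value outside its range is refused whole. The fingers move at their own pace and stop on an object; "grip_force" is the grip in N (left out, the last holds). Time passes only in rows, so rows that do not move let the fingers close. It gives the time, the measured TCP pose, the force and the opening at its end, in the units of the state.
- get_state(): the state, without advancing time (a new reading comes with each control period).
- eyes.read_camera(name): name is "scene" or "side" or "wrist"; returns the picture (400x640x3 uint8, blue, green, red); there is no depth.
- eyes.camera_params(name): a dict with "fx", "fy", "cx", "cy" (pixels), "k1" (the pictures are not rectified: a ray, as slopes to the right and down, at radius r is drawn at 1 + k1 r^2 times it, then the intrinsics apply), "extrinsics" (4x4, takes a point from camera to world coordinates). Camera axes: x right, y down, z forward; pixel columns grow to the right and rows downward; lengths in m; the calibration is good to about 2 mm. A picture is of the moment at which its call begins: read the wrist's pose just before it. camera_params takes no time and is no camera call; for the wrist camera it gives the pose at the moment of the call.
- ticket.hand_in(): hands the job in, once; it reports no verdict.
The state is a dict: "time_s": time; "joint_positions": joint angles; "dq": joint speeds; "joint_efforts": joint torques, N m; "tcp_pos": TCP position; "eef_rot": TCP orientation; "wrist_force": force on the tool from outside, world axes, zero at the start; "wrist_torque": the same for the moment, N m; "opening": opening from 0.0 (shut) to 1.0 (fully open).
Only numpy, scipy, OpenCV 4.12 (cv2) and the standard library are available. Lean on these libraries where they do the work, as an engineer would, in place of code of your own. Each camera call takes 0.05 s, during which the arm holds its last target.

### The job

Pick up the wooden bat by its grip block and put it on the wheel: turn it about on the four stud tips, pressing only lightly (never above 45 N, about the weight of 4.5 kg), until its holes find the studs and it slides down flat and fully home on the wheel head, then let go. Do not tip or drop the bat, and leave the other things where they stand.

Things in the scene. Friction and masses are not known exactly. Their poses are not given: they have to be found in the camera images.
- bat: The bat: pale wooden disc, 136 mm across, 12 mm thick, with a grip block on it, about 0.4 kg in all (varies by a fifth), lying flat on the table. Origin: centre of the disc's underside; z up. Four through holes, 13 mm in diameter, lie 48 mm from the centre at 45, 135, 225 and 315 degrees from its x axis.
- bat_grip (a point): Centre of the brown rounded grip block in the middle of the bat, 32 mm above the bat's underside; axes as the bat's. The block is 34 mm thick along x (take it between those two flat sides), 50 mm long along y, and reaches from 12 to 53 mm above the underside, with a small cork button up to 55 mm.
- wheel_seat (a point): Centre of the flat upper face of the trimming wheel's round metal head (156 mm across), 70 mm above the table; z up. This point belongs to the fixed foot: it tells where the head is but NOT how it is turned. A bat fully home has its underside level with this point, studs sticking out 4 mm above the disc; one resting on the stud tips has its underside 16 mm above it.
- wheel: The wheel's blue foot, fixed to the table; origin under its centre. On its metal head four brass studs, 10 mm thick, 16 mm tall, ball-tipped, stand 90 degrees apart on a circle of 48 mm radius. Their angle differs every time and is not reported (this body's yaw says nothing of it). Holes have 1.5 mm play all round. The head's brake holds it against up to about 1 N m.
- jar_purple: Bystander: white stem jar with a purple and black pattern, 110 mm wide, 119 mm high. Origin: centre of its underside.
- bowl_yellow: Bystander: patterned bowl of yellow glaze, 120 mm wide, 61 mm high. Origin: centre of its underside.
- tile_green: Bystander: dark green glazed tile, 50 x 58 x 8 mm. Origin: centre of its underside.
- masking_tape: Bystander: roll of masking tape, 105 mm wide, 20 mm high. Origin: centre of its underside.
- bisque_cup_b: Bystander: small terracotta-coloured bowl, 65 mm wide, 50 mm high. Origin: centre of its underside.
- pot_c: Bystander: yellow pigment pot with a blue cap, 49 mm wide, 62 mm high. Origin: centre of its underside.

How it is judged:
On the way, in this order (a step that is already met when the one before it is completed fails the run):
1. the bat is lifted clear of the table (height (world z) of bat above 0.05 m and contact force between bat and the fingers above 1 N), for 0.2 s.
2. the bat is held over the wheel or rests on its stud tips, less than 40 mm above home (horizontal distance between bat and wheel_seat below 0.012 m and z of bat in the frame of wheel_seat between 0.008 and 0.04 m), for 0.1 s.
At the end, for the whole second after the job is handed in: The bat lies fully home on the wheel head with all four studs through its holes: its underside within 3 mm of the head's face, within 4 mm of its centre, tilted less than 0.04 rad, at rest and let go (horizontal distance between bat and wheel_seat below 0.004 m and z of bat in the frame of wheel_seat between -0.003 and 0.003 m and angle between bat's own z axis and vertical below 0.04 rad and linear speed of bat below 0.02 m/s and angular speed of bat below 0.1 rad/s); the robot touches nothing.
It fails at once if the bat is pressed on the wheel with more than 45 N (contact force between bat and wheel above 45 N).
It fails at once if the bat is tipped by more than 0.35 rad (angle between bat's own z axis and vertical above 0.35 rad).
It fails at once if the bat is dropped (falls faster than 0.7 m/s while no finger touches it) (linear speed of bat above 0.7 m/s and contact force between bat and the fingers below 0.01 N).
It fails at once if a bystander is moved by more than 30 mm (distance of any of jar_purple, bowl_yellow, tile_green, masking_tape, bisque_cup_b, pot_c from where it was at the start of the episode above 0.03 m).
It also fails if it takes over 72 s, if anything falls off the work surface, if the arm or the gripper's body presses on something with over 40 N, if the wrist force passes 120 N, or if a joint passes its speed limit or range.

## Working session

There is one attempt and no reset: what is moved stays moved. The work goes in short steps, Python scripts to look and compute and a tool call to move; the robot and the scene stay as the last step left them, time stands still between calls to the robot, and variables do not carry over. Pictures are saved under pics/ and viewed, and the job is handed in when it is done.

Besides the shell and the picture viewer there is one more tool, called as a command line: name --argument value ..., lists and objects as JSON in quotes. play_rows: Moves the arm, as the interface text tells. Its arguments: {"type":"object","properties":{"increments":{"type":"array"},"grip_force":{"type":"number"}},"required":["increments"]}

```bash
ls; mkdir -p pics; python3 - <<'E'
from station import get_state, eyes
import cv2
for n in ("scene","side","wrist"):
    p=eyes.camera_params(n); print(n,p)
    cv2.imwrite(f"pics/{n}0.png",eyes.read_camera(n))
print(get_state())
E
```

```text
pics
scene {'fx': 434.45347953339075, 'fy': 434.45347953339075, 'cx': 324.951157429789, 'cy': 195.15006948946953, 'k1': -0.10479101476755659, 'extrinsics': array([[-0.73677395, -0.45159395,  0.50321671, -0.03157537],
       [-0.67602536,  0.50566301, -0.53599872,  0.6000547 ],
       [-0.0124043 , -0.73509715, -0.6778483 ,  0.90820845],
       [ 0.        ,  0.        ,  0.        ,  1.        ]])}
side {'fx': 503.76650308258115, 'fy': 503.76650308258115, 'cx': 315.86366642140274, 'cy': 190.94395292089155, 'k1': 0.047032322744287175, 'extrinsics': array([[ 0.16376893, -0.54697156,  0.82097616, -0.89857502],
       [-0.98649697, -0.0923726 ,  0.13524433, -0.28675103],
       [ 0.0018609 , -0.83203931, -0.55471355,  1.07110373],
       [ 0.        ,  0.        ,  0.        ,  1.        ]])}
wrist {'fx': 286.2211665460015, 'fy': 286.2211665460015, 'cx': 320.2557910707035, 'cy': 197.97852276132556, 'k1': -0.018205154540391625, 'extrinsics': array([[ 0.36344822, -0.89728451, -0.25057115,  0.30016176],
       [-0.93161364, -0.35039846, -0.09652434, -0.55446411],
       [-0.00118995,  0.2685171 , -0.96327418,  0.38414372],
       [ 0.        ,  0.        ,  0.        ,  1.        ]])}
{'time_s': 0.15, 'joint_positions': array([ 1.15749291,  0.41786763, -0.01031618,  1.61401206,  0.00471424,
        1.11070282, -0.05300445]), 'dq': array([-0.00081605, -0.00267877, -0.00200655, -0.00099436, -0.0018299 ,
       -0.00047656,  0.00107113]), 'joint_efforts': array([ 5.33504153e-04, -8.51526904e+01,  6.38949517e-01, -4.26134348e+01,
       -4.87491593e-02,  1.70140865e-02,  1.80315310e-04]), 'tcp_pos': array([ 0.22695222, -0.58203277,  0.20495975]), 'eef_rot': array([ 2.01840255,  0.38063594, -2.01894308]), 'wrist_force': array([-0.95359469,  0.36094239, -0.77592369]), 'wrist_torque': array([-0.0004484 ,  0.00808417,  0.07131782]), 'opening': 1.001602071027056}
```

View pics/scene0.png

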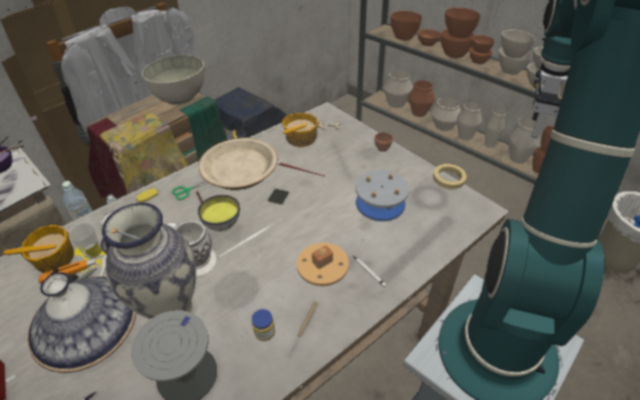

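View pics/side0.png

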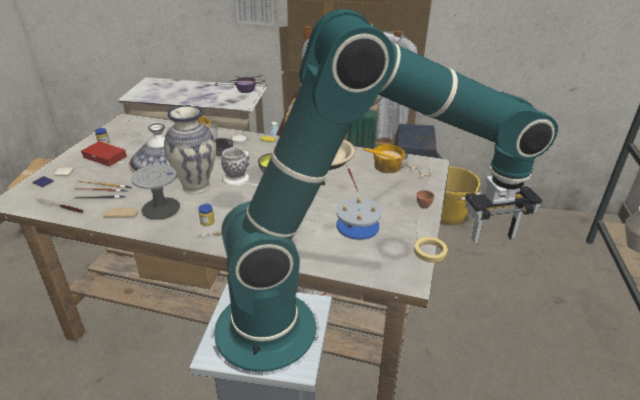

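View pics/wrist0.png

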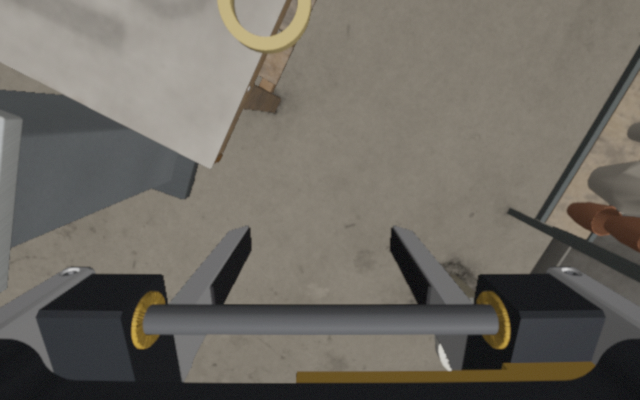

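The scene shows the bat near pixel (323,263) and the wheel head near (382,187). The side view shows only the wheel, at (358,212). I'll measure both, enlarged.

```bash
cat > h.py <<'E'
import numpy as np, cv2
from scipy.spatial.transform import Rotation as R
def K(p): return np.array([[p["fx"],0,p["cx"]],[0,p["fy"],p["cy"]],[0,0,1]]),np.array([p["k1"],0,0,0,0.])
def ray(p,uv):
    k,d=K(p); n=cv2.undistortPoints(np.asarray(uv,float).reshape(-1,1,2),k,d).reshape(-1,2)
    E=np.asarray(p["extrinsics"]); return E[:3,3],np.c_[n,np.ones(len(n))]@E[:3,:3].T
def plane(p,uv,z):
    o,d=ray(p,uv); return o+d*((z-o[2])/d[:,2])[:,None]
def proj(p,X):
    k,d=K(p);E=np.linalg.inv(np.asarray(p["extrinsics"]))
    return cv2.projectPoints(np.asarray(X,float).reshape(-1,1,3),cv2.Rodrigues(E[:3,:3])[0],E[:3,3],k,d)[0].reshape(-1,2)
def circ(P):
    A=np.c_[2*P[:,:2],np.ones(len(P))]; s=np.linalg.lstsq(A,(P[:,:2]**2).sum(1),rcond=None)[0]
    return s[:2],np.sqrt(s[2]+s[:2]@s[:2])
E
python3 - <<'E'
import cv2
a=cv2.imread("pics/scene0.png"); b=cv2.imread("pics/side0.png")
cv2.imwrite("pics/c1.png",cv2.resize(a[235:295,285:365],None,fx=9,fy=9,interpolation=cv2.INTER_CUBIC))
cv2.imwrite("pics/c2.png",cv2.resize(a[165:225,345:420],None,fx=9,fy=9,interpolation=cv2.INTER_CUBIC))
cv2.imwrite("pics/c3.png",cv2.resize(b[190:245,325:395],None,fx=9,fy=9,interpolation=cv2.INTER_CUBIC))
E
```

```text
(no output)
```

View pics/c1.png

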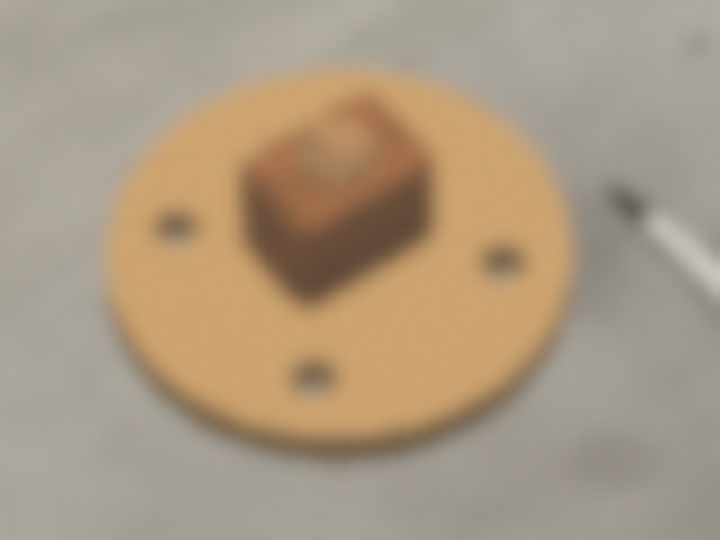

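View pics/c2.png

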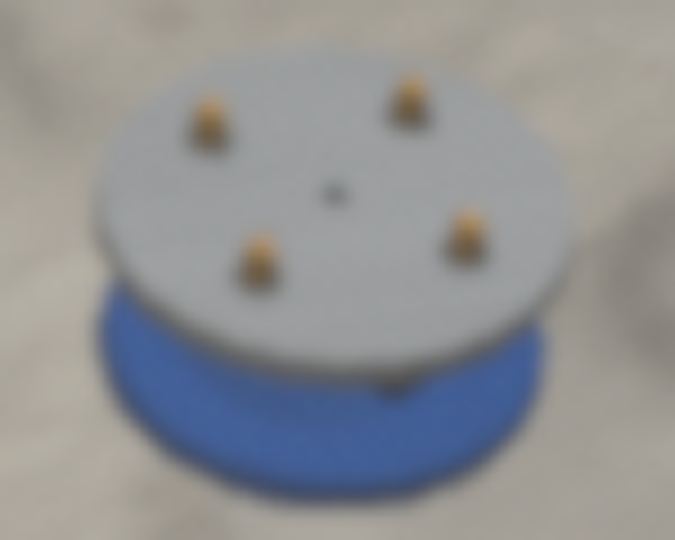

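View pics/c3.png

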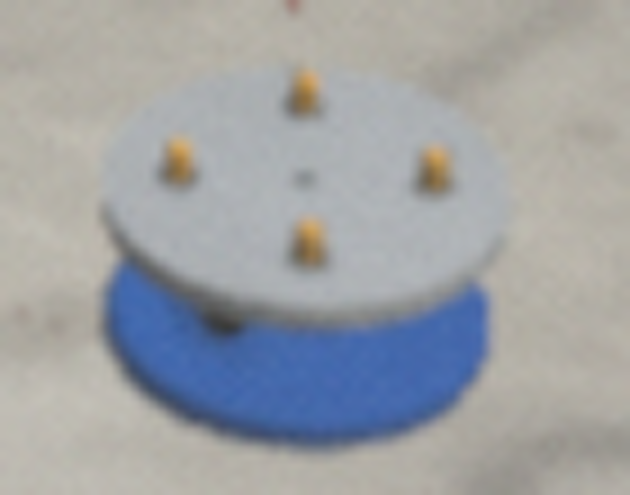

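Crop 1 shows three clear holes, at (176,227), (313,377) and (502,260), and the block. Crops 2 and 3 show all four brass studs and the centre mark. I'll convert these to world positions.

```bash
python3 - <<'E'
from h import *; from station import eyes
S=eyes.camera_params("scene");D=eyes.camera_params("side")
a=cv2.imread("pics/scene0.png")
f=lambda l,o:np.array(l)/9.+np.array(o)-0.44
hsv=cv2.cvtColor(a,cv2.COLOR_BGR2HSV)
m=cv2.inRange(hsv,(8,80,120),(25,255,255)); m[:235]=0;m[295:]=0;m[:,:285]=0;m[:,365:]=0
c=max(cv2.findContours(m,0,2)[0],key=cv2.contourArea)[:,0]
P=plane(S,cv2.convexHull(c)[:,0],.012); print("bat disc",circ(P))
H=plane(S,f([[176,225],[313,375],[502,259]],[285,235]),.011); print(H,circ(H))
c0=(H[0]+H[2])/2; print("bat c",c0)
for h in H: print(np.degrees(np.arctan2(*(h-c0)[1::-1])),np.linalg.norm((h-c0)[:2]))
# block top edges
B=plane(S,f([[245,165],[305,228],[430,160],[370,92]],[285,235]),.053);print("block",B.mean(0),[ (np.degrees(np.arctan2(*(B[(i+1)%4]-B[i])[1::-1])),np.linalg.norm(B[(i+1)%4]-B[i])) for i in range(4)])
for p,l,o,cc in ((S,[[210,150],[410,126],[466,263],[257,290]],[345,165],[335,195]),(D,[[303,110],[434,188],[309,260],[178,182]],[325,190],[305,178])):
    W=plane(p,f(l,o),.070);print(circ(W),"mark",plane(p,f([cc],o),.07))
    for w in W: print(np.degrees(np.arctan2(*(w-W.mean(0))[1::-1])))
    l2=np.array(l)-[0,45] 
for p,l,o in ((S,[[210,100],[410,78],[466,213],[260,240]],[345,165]),(D,[[305,71],[434,148],[311,221],[180,142]],[325,190])):
    W=plane(p,f(l,o),.0855);print("tips",circ(W),W.mean(0),[np.degrees(np.arctan2(*(w-W.mean(0))[1::-1])) for w in W])
E
```

```text
bat disc (array([0.4631054, 0.0876439]), np.float64(0.06846457502893058))
[[0.50630594 0.11143468 0.011     ]
 [0.43958041 0.12413158 0.011     ]
 [0.42718863 0.05716636 0.011     ]] (array([0.46661   , 0.08450066]), np.float64(0.04797091772711631))
bat c [0.46674728 0.08430052 0.011     ]
34.44709354502858 0.047970303797123276
124.29604736088575 0.04821361256023532
-145.5529064549714 0.047970303797123276
block [0.46337638 0.08709119 0.053     ] [(np.float64(169.5050856949466), np.float64(0.028613820786746683)), (np.float64(-102.9107265993348), np.float64(0.042606823765579394)), (np.float64(-13.86517561534942), np.float64(0.030605249338959768)), (np.float64(79.68918201751914), np.float64(0.04436841413353227))]
(array([ 0.48982537, -0.19688869]), np.float64(0.048136231077117175)) mark [[ 0.49323385 -0.20112396  0.07      ]]
6.520441991803146
-83.33911611981925
-173.08133782522452
96.57243287921023
(array([ 0.49274035, -0.20431386]), np.float64(0.04816076814499914)) mark [[ 0.49605137 -0.20371892  0.07      ]]
6.689512816823823
-83.3685596225086
-173.24560708193778
97.98095227052555
tips (array([ 0.49475451, -0.20132383]), np.float64(0.04791713930793046)) [ 0.49449666 -0.2016091   0.0855    ] [np.float64(6.020075747787113), np.float64(-83.232909913241), np.float64(-173.39189398919646), np.float64(97.45061597033683)]
tips (array([ 0.49624158, -0.20363002]), np.float64(0.04811987983750249)) [ 0.49599816 -0.20386749  0.0855    ] [np.float64(6.443857246573705), np.float64(-83.06107987362596), np.float64(-173.0683976384254), np.float64(97.56880594939295)]
```

```bash
cat > go.py <<'E'
import sys
from h import *; from station import get_state
def tgt(yaw): # tool x down, tool y at yaw deg
    y=np.array([np.cos(np.radians(yaw)),np.sin(np.radians(yaw)),0]);x=np.array([0,0,-1.]);return np.c_[x,y,np.cross(x,y)]
def show(pos,yaw):
    s=get_state();M=R.from_rotvec(s["eef_rot"]).as_matrix()
    print("t",s["time_s"],"tcp",s["tcp_pos"].round(4),"yaw",np.degrees(np.arctan2(M[1,1],M[0,1])).round(2),"tilt",np.degrees(np.arccos(-M[2,0])).round(2),"q7",s["joint_positions"][6].round(2),"F",s["wrist_force"].round(1),"T",s["wrist_torque"].round(2),"op",round(s["opening"],3))
    if pos is not None:
        print("shift units",(M.T@(np.array(pos)-s["tcp_pos"])/.1).round(3),"turn units",(R.from_matrix(M.T@tgt(yaw)).as_rotvec()/.12).round(3))
a=[float(x) for x in sys.argv[1:]]
show(a[:3] if a else None,a[3] if a else 0)
E
python3 go.py .465 .086 .205 -10.6; python3 go.py .465 .086 .205 169.4
```

```text
t 0.15 tcp [ 0.227 -0.582  0.205] yaw -68.7 tilt 0.06 q7 -0.05 F [-1.   0.4 -0.8] T [-0.    0.01  0.07] op 1.002
shift units [ 4.000e-03 -5.359e+00 -4.645e+00] turn units [-8.45e+00 -3.00e-03  8.00e-03]
t 0.15 tcp [ 0.227 -0.582  0.205] yaw -68.7 tilt 0.06 q7 -0.05 F [-1.   0.4 -0.8] T [-0.    0.01  0.07] op 1.002
shift units [ 4.000e-03 -5.359e+00 -4.645e+00] turn units [1.773e+01 9.000e-03 4.000e-03]
```

play_rows --increments '[[[0,-0.44,-0.38,0,0,0,1],[0,-0.44,-0.38,0,0,0,1],[0,-0.44,-0.38,0,0,0,1],[0,-0.44,-0.38,0,0,0,1],[0,-0.44,-0.38,0,0,0,1],[0,-0.44,-0.38,0,0,0,1],[0,-0.44,-0.38,0,0,0,1],[0,-0.44,-0.38,0,0,0,1],[0,-0.44,-0.38,0,0,0,1],[0,-0.44,-0.38,0,0,0,1],[0,-0.44,-0.38,0,0,0,1],[0,-0.44,-0.38,0,0,0,1]]]' --grip_force 30

```text
time_s: 1.65
tcp_pos: [0.4647, 0.0931, 0.2045]
eef_rot: [2.023, 0.372, -2.021]
wrist_force: [2.2, -0.9, 0.3]
opening: 0.997
```

```bash
python3 go.py .465 .086 .205 -10.6
```

```text
t 1.65 tcp [0.4647 0.0931 0.2045] yaw -69.09 tilt 0.08 q7 -1.58 F [ 2.2 -0.9  0.3] T [-0.01 -0.01  0.01] op 0.997
shift units [-0.005  0.068  0.022] turn units [-8.507e+00  1.000e-03 -1.200e-02]
```

play_rows --increments '[[[0,0,0,-0.95,0,0,1],[0,0,0,-0.95,0,0,1],[0,0,0,-0.95,0,0,1],[0,0,0,-0.95,0,0,1],[0,0,0,-0.95,0,0,1],[0,0,0,-0.95,0,0,1],[0,0,0,-0.95,0,0,1],[0,0,0,-0.95,0,0,1],[0,0,0,-0.9,0,0,1],[0,0,0,0,0,0,1]]]'

```text
time_s: 2.9
tcp_pos: [0.4638, 0.098, 0.2031]
eef_rot: [1.316, 1.138, -1.318]
wrist_force: [0.1, 0.3, 0.2]
opening: 0.998
```

```bash
python3 go.py .465 .086 .205 -10.6; python3 - <<'E'
from station import eyes
import cv2,pickle
p=eyes.camera_params("wrist");a=eyes.read_camera("wrist");cv2.imwrite("pics/w1.png",a);pickle.dump(p,open("w1.pkl","wb"))
E
```

```text
t 2.9 tcp [0.4638 0.098  0.2031] yaw -8.44 tilt 0.12 q7 -0.57 F [0.1 0.3 0.2] T [-0.04 -0.08 -0.01] op 0.998
shift units [-0.019  0.029  0.117] turn units [ 0.314 -0.002  0.018]
```

View pics/w1.png

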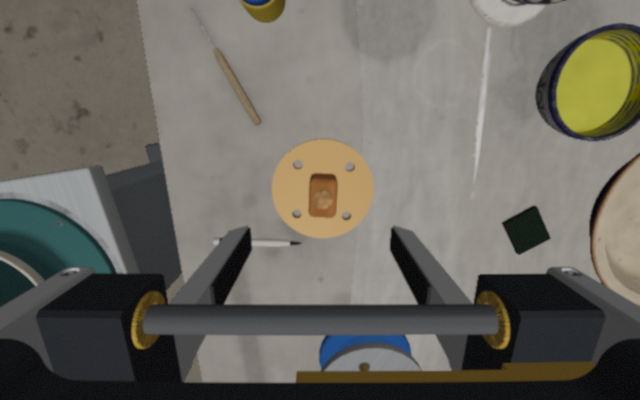

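The wrist view shows the bat disc centred at (323,188), with all four holes at (298,165), (350,167), (346,216) and (297,214), and the block upright between the jaws. I'll refine those positions.

```bash
cat > bat.py <<'E'
from h import *; import pickle
p=pickle.load(open("w1.pkl","rb"));a=cv2.imread("pics/w1.png")
hsv=cv2.cvtColor(a,cv2.COLOR_BGR2HSV)
m=cv2.inRange(hsv,(8,60,120),(25,255,255)); m[:120]=0;m[260:]=0;m[:,:255]=0;m[:,390:]=0
cs=cv2.findContours(m,cv2.RETR_CCOMP,cv2.CHAIN_APPROX_NONE)[0]
c=max(cs,key=cv2.contourArea)[:,0];C,r=circ(plane(p,c,.012));print("disc",C,r)
H=[]
for g in cs:
    if 15<cv2.contourArea(g)<150:
        u=g[:,0].mean(0)
        if 25<np.hypot(*(u-[323,188]))<45: H.append(u)
H=np.array(H);print(H.round(1));X=plane(p,H,.012);print(circ(X),X.mean(0))
for x in X: print(np.degrees(np.arctan2(*(x-X.mean(0))[1::-1])))
E
python3 bat.py
```

```text
disc [0.46425601 0.08249812] 0.06770796490057801
[[346.  215.2]
 [296.5 213.4]
 [349.4 166. ]
 [297.7 163.7]]
(array([0.46449309, 0.0828245 ]), np.float64(0.04792096547860267)) [0.46463949 0.08287447 0.012     ]
-55.859261877295985
-145.61630255091123
34.2894408944589
123.78525782705496
```

```bash
python3 go.py .465 .0835 .205 -10.8
```

```text
t 2.95 tcp [0.4639 0.098  0.2031] yaw -8.53 tilt 0.12 q7 -0.57 F [-1.1  0.1 -0.1] T [-0.02 -0.11  0.01] op 0.999
shift units [-0.019  0.033  0.142] turn units [ 0.329 -0.002  0.017]
```

play_rows --increments '[[[0,0.03,0.14,0.33,0,0.02,1],[0.35,0,0,0,0,0,1],[0.35,0,0,0,0,0,1],[0.35,0,0,0,0,0,1],[0,0,0,0,0,0,1],[0,0,0,0,0,0,1]]]'

```text
time_s: 3.7
tcp_pos: [0.4662, 0.0785, 0.097]
eef_rot: [1.364, 1.098, -1.361]
wrist_force: [0.5, -0.2, 0.9]
opening: 0.999
```

```bash
python3 go.py .465 .0835 .020 -10.8
```

```text
t 3.7 tcp [0.4662 0.0785 0.097 ] yaw -12.11 tilt 0.19 q7 -0.72 F [ 0.5 -0.2  0.9] T [ 0.02 -0.03 -0.01] op 0.999
shift units [ 0.77  -0.025 -0.047] turn units [-0.191  0.007 -0.027]
```

play_rows --increments '[[[0.1,-0.025,-0.045,-0.18,0,-0.02,1],[0.2,0,0,0,0,0,1],[0,0,0,0,0,0,1],[0,0,0,0,0,0,1]]]'

```text
time_s: 4.2
tcp_pos: [0.4668, 0.084, 0.0692]
eef_rot: [1.349, 1.109, -1.342]
wrist_force: [-0.8, -0.0, 0.6]
opening: 1.002
```

```bash
python3 go.py .465 .0835 .020 -10.8; python3 - <<'E'
from station import eyes
import cv2,pickle
p=eyes.camera_params("wrist");a=eyes.read_camera("wrist");cv2.imwrite("pics/w2.png",a)
E
```

```text
t 4.2 tcp [0.4668 0.084  0.0692] yaw -10.81 tilt 0.35 q7 -0.76 F [-0.8 -0.   0.6] T [-0.01 -0.06  0.01] op 1.002
shift units [ 0.492 -0.02   0.008] turn units [-0.002  0.001 -0.051]
```

View pics/w2.png

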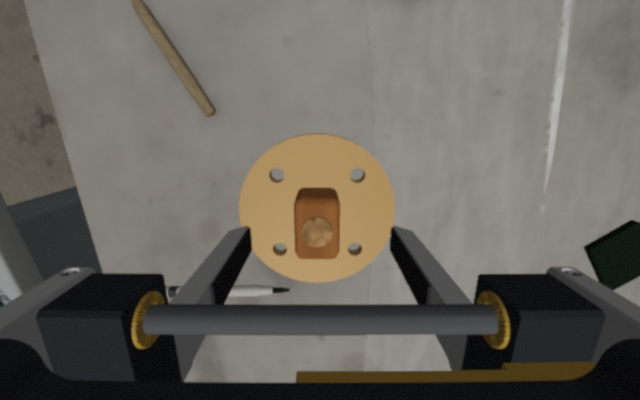

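The block at (317,225) sits squarely between the fingers. I'll descend now.

play_rows --increments '[[[0.16,-0.02,0.01,0,0,-0.05,1],[0.16,0,0,0,0,0,1],[0.1,0,0,0,0,0,1],[0,0,0,0,0,0,1],[0,0,0,0,0,0,1]]]'

```text
time_s: 4.88
tcp_pos: [0.4647, 0.0832, 0.0244]
eef_rot: [1.347, 1.114, -1.347]
wrist_force: [-0.2, -0.7, -1.1]
opening: 1.002
```

```bash
python3 go.py .465 .0835 .020 -10.8
```

```text
t 4.875 tcp [0.4647 0.0832 0.0244] yaw -10.82 tilt 0.02 q7 -0.82 F [-0.2 -0.7 -1.1] T [ 0.01 -0.14 -0.01] op 1.002
shift units [ 0.044  0.003 -0.003] turn units [-0.002  0.001  0.003]
```

play_rows --increments '[[[0.04,0,0,0,0,0,1],[0,0,0,0,0,0,-1],[0,0,0,0,0,0,-1],[0,0,0,0,0,0,-1],[0,0,0,0,0,0,-1],[0,0,0,0,0,0,-1],[0,0,0,0,0,0,-1],[0,0,0,0,0,0,-1],[0,0,0,0,0,0,-1]]]' --grip_force 45

```text
time_s: 6.0
tcp_pos: [0.4652, 0.0832, 0.021]
eef_rot: [1.348, 1.113, -1.346]
wrist_force: [-0.1, -0.4, 0.2]
opening: 0.36
```

```bash
python3 go.py .465 .0835 .020 -10.8
```

```text
t 6.0 tcp [0.4652 0.0832 0.021 ] yaw -10.83 tilt 0.06 q7 -0.83 F [-0.1 -0.4  0.2] T [0.01 0.02 0.01] op 0.36
shift units [ 0.01  -0.002 -0.003] turn units [-0.005 -0.    -0.009]
```

Gripped: 0.36 × 94 mm ≈ 34 mm, the block's thickness. Next, the lift.

play_rows --increments '[[[-0.1,0,0,0,0,0,-1],[-0.2,0,0,0,0,0,-1],[-0.3,0,0,0,0,0,-1],[-0.3,0,0,0,0,0,-1],[-0.3,0,0,0,0,0,-1],[-0.2,0,0,0,0,0,-1],[-0.1,0,0,0,0,0,-1],[0,0,0,0,0,0,-1],[0,0,0,0,0,0,-1]]]'

```text
time_s: 7.12
tcp_pos: [0.4627, 0.0832, 0.1771]
eef_rot: [1.344, 1.116, -1.348]
wrist_force: [0.2, 0.2, -4.0]
opening: 0.355
```

```bash
python3 go.py .4945 -.2025 .16 -38.3; python3 - <<'E'
from station import eyes
import cv2,pickle
p=eyes.camera_params("wrist");a=eyes.read_camera("wrist");cv2.imwrite("pics/w3.png",a);pickle.dump(p,open("w3.pkl","wb"))
p=eyes.camera_params("scene");a=eyes.read_camera("scene");cv2.imwrite("pics/s3.png",a)
E
```

```text
t 7.125 tcp [0.4627 0.0832 0.1771] yaw -10.74 tilt 0.14 q7 -0.61 F [ 0.2  0.2 -4. ] T [-0.02 -0.07  0.02] op 0.355
shift units [0.172 0.845 2.748] turn units [4.009 0.013 0.016]
```

View pics/w3.png

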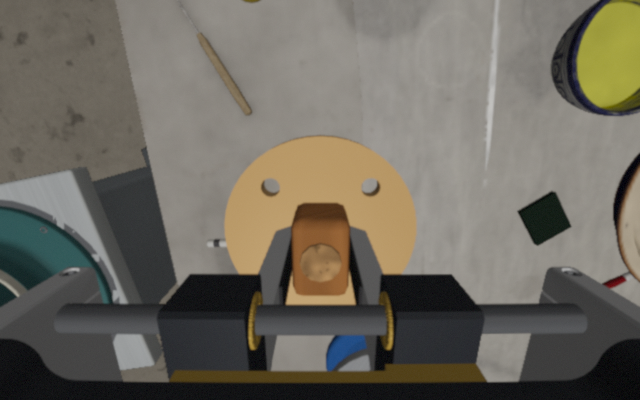

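The bat hangs level in the jaws, with front holes at (271,187) and (370,187). I'll measure its offset in the hand.

```bash
cat > hand.py <<'E'
from h import *; import pickle,sys
from station import get_state
def hand(n,tcp,yaw):
    p=pickle.load(open(n+".pkl","rb"));a=cv2.imread(f"pics/{n}.png");z=tcp[2]-.021+.012
    hsv=cv2.cvtColor(a,cv2.COLOR_BGR2HSV)
    m=cv2.inRange(hsv,(10,60,150),(25,255,255)); m[:110]=0;m[226:]=0;m[:,:215]=0;m[:,425:]=0
    cs=cv2.findContours(m,cv2.RETR_CCOMP,cv2.CHAIN_APPROX_NONE)[0]
    c=max(cs,key=cv2.contourArea)[:,0]
    c=c[(c[:,1]<222)&(np.hypot(c[:,0]-320,c[:,1]-228)>80)]
    P=plane(p,c,z)
    for _ in range(3):
        C,r=circ(P);e=abs(np.hypot(*(P[:,:2]-C).T)-r);P=P[e<.001] if (e<.001).sum()>40 else P
    M=np.array([[np.cos(yaw),np.sin(yaw)],[np.sin(yaw),-np.cos(yaw)]]).T # cols? rows: tool y, tool z
    ty=np.array([np.cos(yaw),np.sin(yaw)]);tz=np.array([np.sin(yaw),-np.cos(yaw)])
    d=C-tcp[:2];print("disc",C.round(4),r.round(4),"off y,z mm",(1e3*ty@d).round(2),(1e3*tz@d).round(2))
    H=[]
    for g in cs:
        if 40<cv2.contourArea(g)<700:
            q=g[:,0];u=(q.min(0)+q.max(0))/2
            if q[:,1].mean()<210: H.append(u)
    H=np.array(H);X=plane(p,H,z)[:,:2];print(H);v=X[np.argmax((X-tcp[:2])@ty)]-X[np.argmin((X-tcp[:2])@ty)]
    mid=X.mean(0)-tcp[:2];print("holes spacing",np.linalg.norm(v),"bat yaw",np.degrees(np.arctan2(v[1],v[0])),"mid y,z mm",1e3*ty@mid,1e3*tz@mid, "centre z",1e3*tz@mid+33.94)
hand("w3",np.array([.4627,.0832,.1771]),np.radians(-10.74))
E
python3 hand.py
```

```text
disc [0.4625 0.0821] 0.0677 off y,z mm 0.01 1.08
[[370.5 187.5]
 [270.  187.5]]
holes spacing 0.06796380362261728 bat yaw -10.720433025931042 mid y,z mm 0.2114563931786968 -32.565372333099724 centre z 1.374627666900274
```

play_rows --increments '[[[-0.1,0,0,0.5,0,0,-1],[0,0,0,0.7,0,0,-1],[0,0,0,0.7,0,0,-1],[0,0,0,0.7,0,0,-1],[0,0,0,0.7,0,0,-1],[0,0,0,0.5,0,0,-1],[0,0,0,0.2,0,0,-1],[0,0,0,0,0,0,-1],[0,0,0,0,0,0,-1]]]'

```text
time_s: 8.35
tcp_pos: [0.4604, 0.0836, 0.1827]
eef_rot: [1.682, 0.813, -1.7]
wrist_force: [-0.0, -0.8, -3.6]
opening: 0.361
```

```bash
python3 go.py .40 -.32 .2 -38.3
```

```text
t 8.35 tcp [0.4604 0.0836 0.1827] yaw -38.93 tilt 0.64 q7 -1.07 F [-0.  -0.8 -3.6] T [-0.02 -0.02  0.03] op 0.361
shift units [-0.169  2.065  3.521] turn units [-0.091  0.054  0.075]
```

play_rows --increments '[[[-0.08,0.1,0.18,-0.1,0.05,0.07,-1],[-0.09,0.2,0.35,0,0,0,-1],[0,0.25,0.4,0,0,0,-1],[0,0.25,0.4,0,0,0,-1],[0,0.25,0.4,0,0,0,-1],[0,0.25,0.4,0,0,0,-1],[0,0.25,0.4,0,0,0,-1],[0,0.2,0.35,0,0,0,-1],[0,0.2,0.35,0,0,0,-1],[0,0.1,0.2,0,0,0,-1],[0,0,0,0,0,0,-1],[0,0,0,0,0,0,-1]]]'

```text
time_s: 9.85
tcp_pos: [0.4091, -0.325, 0.1998]
eef_rot: [1.674, 0.824, -1.673]
wrist_force: [0.3, -0.3, -4.1]
opening: 0.359
```

```bash
python3 go.py .40 -.32 .2 -38.3; python3 - <<'E'
from station import eyes
import cv2,pickle
p=eyes.camera_params("wrist");a=eyes.read_camera("wrist");cv2.imwrite("pics/w4.png",a);pickle.dump(p,open("w4.pkl","wb"))
E
```

```text
t 9.85 tcp [ 0.4091 -0.325   0.1998] yaw -37.58 tilt 0.04 q7 -0.14 F [ 0.3 -0.3 -4.1] T [ 0.03 -0.08 -0.05] op 0.359
shift units [-0.002 -0.103  0.015] turn units [ 0.105 -0.006 -0.001]
```

View pics/w4.png

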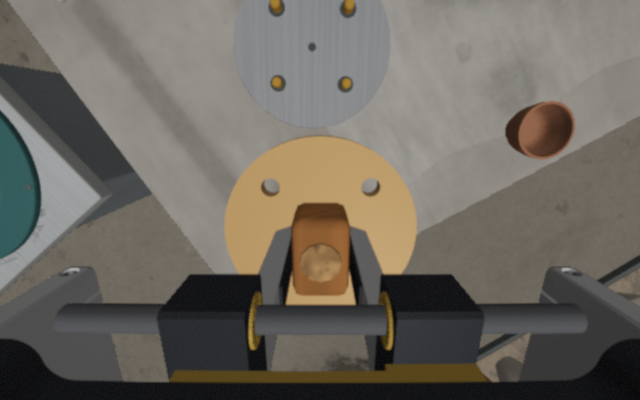

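The wrist view shows the wheel head at (312,47), all four studs, and the held bat's front holes at (271,187) and (371,187).

```bash
python3 - <<'E'
import cv2
a=cv2.imread("pics/w4.png")
cv2.imwrite("pics/c4.png",cv2.resize(a[0:100,260:365],None,fx=6,fy=6,interpolation=cv2.INTER_CUBIC))
E
cat > wh.py <<'E'
from h import *; import pickle
p=pickle.load(open("w4.pkl","rb"));a=cv2.imread("pics/w4.png")
hsv=cv2.cvtColor(a,cv2.COLOR_BGR2HSV)
m=cv2.inRange(hsv,(10,110,60),(30,255,255));m[100:]=0;m[:,:255]=0;m[:,370:]=0
for g in cv2.findContours(m,0,2)[0]:
    if cv2.contourArea(g)>10: print(cv2.boundingRect(g),cv2.moments(g)["m10"]/cv2.moments(g)["m00"],cv2.moments(g)["m01"]/cv2.moments(g)["m00"])
# head rim
m=cv2.inRange(hsv,(0,0,0),(179,255,255))
print("mark",plane(p,[[312,47]],.07))
E
python3 wh.py
```

```text
(341, 78, 10, 12) 345.49475890985326 83.15932914046121
(272, 77, 11, 11) 276.7414141414141 82.1070707070707
(343, 0, 12, 14) 348.34678624813154 6.228699551569507
(270, 0, 12, 13) 275.5508607198748 5.566510172143974
mark [[ 0.49200423 -0.20505342  0.07      ]]
```

View pics/c4.png

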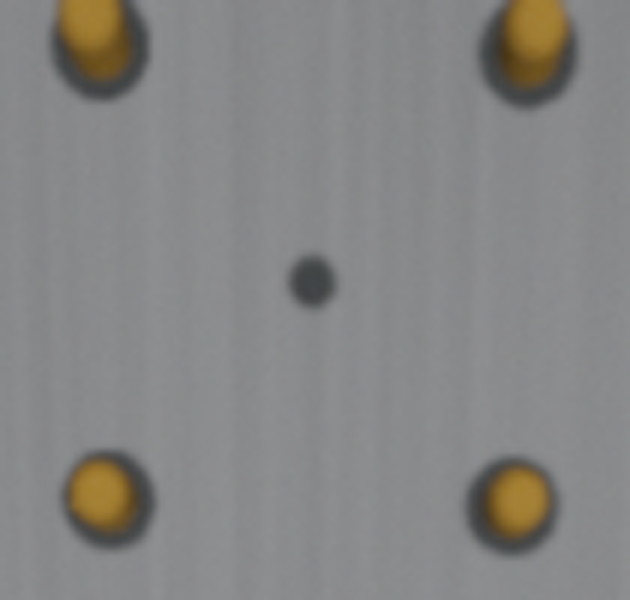

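```bash
cat >> wh.py <<'E'
f=lambda l:np.array(l)/6.+np.array([260,0])-.42
X=plane(p,f([[100,50],[529,57],[512,506],[109,499]]),.07)[:,:2]
print("rings",circ(X),X.mean(0),"mark",plane(p,f([[312,281]]),.07))
print([np.degrees(np.arctan2(*(x-X.mean(0))[::-1])) for x in X])
from hand import hand
hand("w4",np.array([.4091,-.325,.1998]),np.radians(-37.58))
E
python3 wh.py
```

```text
(341, 78, 10, 12) 345.49475890985326 83.15932914046121
(272, 77, 11, 11) 276.7414141414141 82.1070707070707
(343, 0, 12, 14) 348.34678624813154 6.228699551569507
(270, 0, 12, 13) 275.5508607198748 5.566510172143974
mark [[ 0.49200423 -0.20505342  0.07      ]]
rings (array([ 0.4918424 , -0.20477511]), np.float64(0.047800668915989934)) [ 0.49178222 -0.20480183] mark [[ 0.49200144 -0.2043872   0.07      ]]
[np.float64(96.94549678561975), np.float64(6.0851932786017064), np.float64(-83.20406696727801), np.float64(-173.87043955511)]
disc [0.4625 0.0821] 0.0677 off y,z mm 0.01 1.08
[[370.5 187.5]
 [270.  187.5]]
holes spacing 0.06796380362261728 bat yaw -10.720433025931042 mid y,z mm 0.2114563931786968 -32.565372333099724 centre z 1.374627666900274
disc [ 0.4089 -0.326 ] 0.0677 off y,z mm 0.41 0.9
[[269.5 187.5]
 [370.5 186.5]]
holes spacing 0.06827903720504659 bat yaw -37.00037545634991 mid y,z mm 0.37194893251190564 -33.05659666526644 centre z 0.8834033347335577
```

```bash
python3 go.py .4921 -.2037 .14 -38.7
```

```text
t 9.9 tcp [ 0.4091 -0.3251  0.1998] yaw -37.57 tilt 0.04 q7 -0.14 F [ 0.7 -0.7 -3.4] T [-0.09  0.01 -0.06] op 0.359
shift units [ 0.599 -0.082 -1.468] turn units [ 0.164 -0.005 -0.002]
```

play_rows --increments '[[[0,-0.04,-0.15,0.16,0,0,-1],[0.05,-0.04,-0.25,0,0,0,-1],[0.1,0,-0.3,0,0,0,-1],[0.1,0,-0.3,0,0,0,-1],[0.1,0,-0.25,0,0,0,-1],[0.1,0,-0.15,0,0,0,-1],[0,0,0,0,0,0,-1],[0,0,0,0,0,0,-1]]]'

```text
time_s: 10.9
tcp_pos: [0.4933, -0.2014, 0.1551]
eef_rot: [1.682, 0.815, -1.679]
wrist_force: [0.7, -0.9, -4.8]
opening: 0.355
```

```bash
python3 go.py .4921 -.2037 .125 -38.7
```

```text
t 10.9 tcp [ 0.4933 -0.2014  0.1551] yaw -38.18 tilt 0.13 q7 -0.48 F [ 0.7 -0.9 -4.8] T [-0.03 -0.04  0.03] op 0.355
shift units [0.301 0.004 0.026] turn units [ 0.075 -0.009 -0.017]
```

play_rows --increments '[[[0.05,0.005,0.025,0.07,-0.01,-0.02,-1],[0.12,0,0,0,0,0,-1],[0.1,0,0,0,0,0,-1],[0,0,0,0,0,0,-1],[0,0,0,0,0,0,-1]]]'

```text
time_s: 11.52
tcp_pos: [0.4911, -0.2055, 0.1265]
eef_rot: [1.688, 0.808, -1.689]
wrist_force: [-0.1, -1.1, -4.0]
opening: 0.356
```

```bash
python3 go.py .4921 -.2037 .125 -38.7; python3 - <<'E'
from station import eyes
import cv2
for n,c in (("scene",(345,130)),("side",(320,150))):
    a=eyes.read_camera(n);cv2.imwrite(f"pics/{n}5.png",a);x,y=c
    cv2.imwrite(f"pics/{n}5c.png",cv2.resize(a[y:y+95,x-10:x+90],None,fx=6,fy=6,interpolation=cv2.INTER_CUBIC))
E
```

```text
t 11.525 tcp [ 0.4911 -0.2055  0.1265] yaw -38.84 tilt 0.05 q7 -0.5 F [-0.1 -1.1 -4. ] T [-0.08 -0.06  0.05] op 0.356
shift units [ 0.015 -0.004 -0.02 ] turn units [-0.02   0.007  0.002]
```

View pics/scene5c.png

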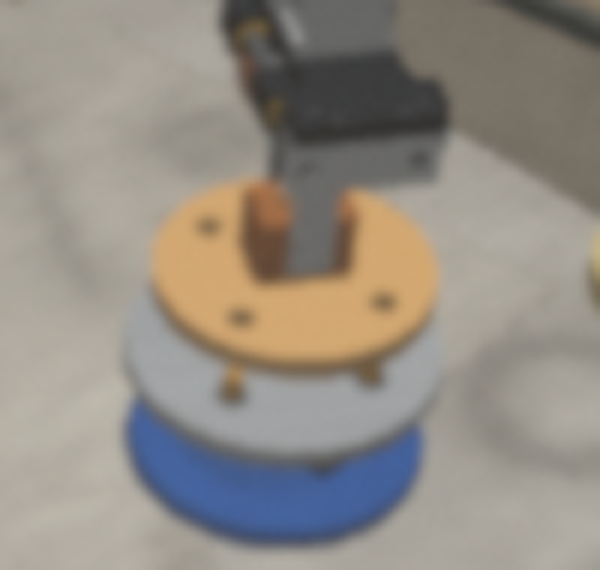

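View pics/side5c.png

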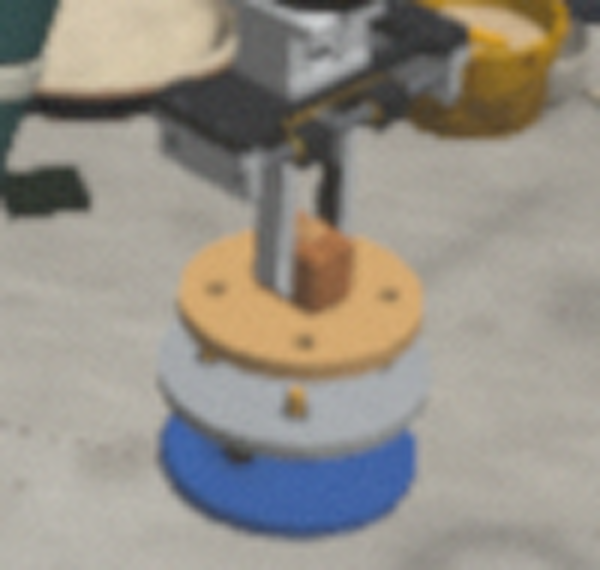

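Both views show the bat over the head. The scene shows holes at crop (208,226), (241,318) and (384,301), and the side shows them at (216,289), (304,342) and (389,295). I'll compare these with the stud positions from the same cameras.

```bash
python3 - <<'E'
from h import *; from station import eyes
z=.1265-.021+.0115
for n,o,l,wb in (("scene",(335,130),[[208,225],[241,317],[384,300]],[(.4932,-.2011),(.4945,-.2016)]),("side",(310,150),[[216,288],[304,341],[389,294]],[(.4960,-.2037),(.4960,-.2039)])):
    p=eyes.camera_params(n);X=plane(p,np.array(l)/6+np.array(o)-.42,z)[:,:2]
    c=(X[0]+X[2])/2;print(n,circ(X),c,[np.degrees(np.arctan2(*(x-circ(X)[0])[::-1])).round(2) for x in X],wb)
E
```

```text
scene (array([ 0.49335682, -0.20377417]), np.float64(0.0481029675129772)) [ 0.49343785 -0.20447213] [np.float64(5.79), np.float64(96.38), np.float64(-172.54)] [(0.4932, -0.2011), (0.4945, -0.2016)]
side (array([ 0.4955843 , -0.20657477]), np.float64(0.04804001673475774)) [ 0.49563468 -0.20656941] [np.float64(96.01), np.float64(-173.68), np.float64(-83.87)] [(0.496, -0.2037), (0.496, -0.2039)]
```

```bash
python3 go.py .4918 -.2030 .115 -38.5
```

```text
t 11.625 tcp [ 0.4912 -0.2055  0.1267] yaw -38.84 tilt 0.05 q7 -0.5 F [-1.  -0.4 -3.9] T [-0.01 -0.01 -0.  ] op 0.358
shift units [ 0.117 -0.011 -0.024] turn units [-0.049  0.007 -0.001]
```

play_rows --increments '[[[0,-0.01,-0.024,-0.05,0.007,0,-1],[0.05,0,0,0,0,0,-1],[0.05,0,0,0,0,0,-1],[0,0,0,0,0,0,-1],[0,0,0,0,0,0,-1]]]'

```text
time_s: 12.25
tcp_pos: [0.4922, -0.2028, 0.1163]
eef_rot: [1.684, 0.813, -1.683]
wrist_force: [-0.4, 0.1, -4.1]
opening: 0.36
```

```bash
python3 go.py .4918 -.2030 .108 -38.5
```

```text
t 12.25 tcp [ 0.4922 -0.2028  0.1163] yaw -38.45 tilt 0.04 q7 -0.51 F [-0.4  0.1 -4.1] T [-0.01 -0.03 -0.04] op 0.36
shift units [ 0.083 -0.002  0.004] turn units [ 0.007 -0.002 -0.005]
```

play_rows --increments '[[[0.03,0,0,0,0,0,-1],[0.03,0,0,0,0,0,-1],[0.02,0,0,0,0,0,-1],[0.01,0,0,0,0,0,-1],[0,0,0,0,0,0,-1]]]'

```text
time_s: 12.88
tcp_pos: [0.4922, -0.2028, 0.1067]
eef_rot: [1.684, 0.813, -1.684]
wrist_force: [0.4, -0.2, -3.8]
opening: 0.36
```

```bash
python3 go.py .4918 -.2030 .100 -38.5
```

```text
t 12.875 tcp [ 0.4922 -0.2028  0.1067] yaw -38.46 tilt 0.04 q7 -0.52 F [ 0.4 -0.2 -3.8] T [-0.04 -0.02  0.  ] op 0.36
shift units [ 0.067 -0.002  0.004] turn units [ 0.005 -0.002 -0.005]
```

No contact yet at tip height, so I'll keep going gently.

play_rows --increments '[[[0.015,0,0,0,0,0,-1],[0.015,0,0,0,0,0,-1],[0.01,0,0,0,0,0,-1],[0,0,0,0,0,0,-1]]]'

```text
time_s: 13.38
tcp_pos: [0.4922, -0.2029, 0.1025]
eef_rot: [1.684, 0.812, -1.683]
wrist_force: [-0.2, -0.3, -3.9]
opening: 0.362
```

```bash
python3 go.py .4918 -.2030 .091 -38.5
```

```text
t 13.375 tcp [ 0.4922 -0.2029  0.1025] yaw -38.46 tilt 0.05 q7 -0.52 F [-0.2 -0.3 -3.9] T [-0.02 -0.05  0.02] op 0.362
shift units [ 0.115 -0.003  0.003] turn units [ 0.005 -0.002 -0.007]
```

play_rows --increments '[[[0.015,0,0,0,0,0,-1],[0.015,0,0,0,0,0,-1],[0.015,0,0,0,0,0,-1],[0.01,0,0,0,0,0,-1],[0,0,0,0,0,0,-1]]]'

```text
time_s: 14.0
tcp_pos: [0.4923, -0.2029, 0.0966]
eef_rot: [1.685, 0.812, -1.683]
wrist_force: [-1.0, 0.7, -3.8]
opening: 0.359
```

```bash
python3 go.py .4918 -.2030 .091 -38.5
```

```text
t 14.0 tcp [ 0.4923 -0.2029  0.0966] yaw -38.47 tilt 0.06 q7 -0.52 F [-1.   0.7 -3.8] T [-0.04 -0.04 -0.  ] op 0.359
shift units [ 0.056 -0.003  0.004] turn units [ 0.005 -0.002 -0.008]
```

play_rows --increments '[[[0.015,0,0,0,0,0,-1],[0.015,0,0,0,0,0,-1],[0.012,0,0,0,0,0,-1],[0.01,0,0,0,0,0,-1],[0,0,0,0,0,0,-1]]]'

```text
time_s: 14.62
tcp_pos: [0.4923, -0.2029, 0.0911]
eef_rot: [1.685, 0.812, -1.683]
wrist_force: [-0.4, 0.2, -4.8]
opening: 0.36
```

```bash
python3 go.py .4918 -.2030 .091 -38.5
```

```text
t 14.625 tcp [ 0.4923 -0.2029  0.0911] yaw -38.47 tilt 0.05 q7 -0.53 F [-0.4  0.2 -4.8] T [-0.02 -0.05  0.  ] op 0.36
shift units [ 0.001 -0.003  0.004] turn units [ 0.005 -0.002 -0.008]
```

play_rows --increments '[[[0.01,0,0,0,0,0,-1],[0.01,0,0,0,0,0,-1],[0,0,0,0,0,0,-1]]]'

```text
time_s: 15.0
tcp_pos: [0.4925, -0.203, 0.0913]
eef_rot: [1.684, 0.811, -1.683]
wrist_force: [0.0, 0.6, -4.6]
opening: 0.362
```

```bash
python3 go.py .4918 -.2030 .091 -38.5
```

```text
t 15.0 tcp [ 0.4925 -0.203   0.0913] yaw -38.47 tilt 0.1 q7 -0.53 F [ 0.   0.6 -4.6] T [-0.02 -0.02  0.02] op 0.362
shift units [ 0.003 -0.005  0.004] turn units [ 0.005  0.005 -0.014]
```

It has stopped at the expected home height. I'll check by eye before letting go.

```bash
python3 - <<'E'
from station import eyes
import cv2,numpy as np
o=[]
for n,c in (("scene",(345,140)),("side",(320,160))):
    a=eyes.read_camera(n);x,y=c
    o.append(cv2.resize(a[y:y+95,x-10:x+90],None,fx=4,fy=4,interpolation=cv2.INTER_CUBIC))
cv2.imwrite("pics/home.png",np.hstack(o))
E
```

```text
(no output)
```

View pics/home.png

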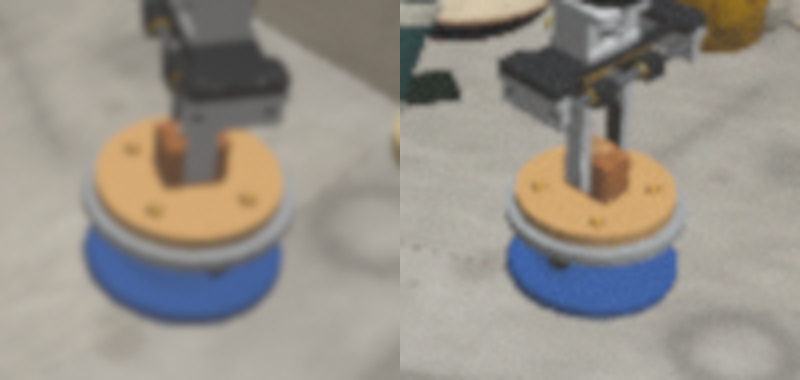

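The brass tips show in every visible hole (scene crop (133,150), (154,211), (248,201)), and the disc lies flat on the head. I'll release it and back away.

play_rows --increments '[[[0,0,0,0,0,0,0.6],[0,0,0,0,0,0,0.6],[0,0,0,0,0,0,0.6],[0,0,0,0,0,0,0.6],[0,0,0,0,0,0,0.6],[0,0,0,0,0,0,0.6]]]'

```text
time_s: 15.85
tcp_pos: [0.493, -0.2032, 0.0913]
eef_rot: [1.685, 0.81, -1.683]
wrist_force: [0.0, 0.3, 0.1]
opening: 0.8
```

```bash
python3 go.py
```

```text
t 15.85 tcp [ 0.493  -0.2032  0.0913] yaw -38.47 tilt 0.15 q7 -0.53 F [0.  0.3 0.1] T [-0.02 -0.   -0.05] op 0.8
```

play_rows --increments '[[[-0.1,0,0,0,0,0,0.6],[-0.2,0,0,0,0,0,0.6],[-0.3,0,0,0,0,0,0.6],[-0.3,0,0,0,0,0,0.6],[-0.3,0,0,0,0,0,0.6],[-0.2,0,0,0,0,0,0.6],[-0.1,0,0,0,0,0,0.6],[0,0,0,0,0,0,0.6],[0,0,0,0,0,0,0.6]]]'

```text
time_s: 16.98
tcp_pos: [0.4924, -0.2022, 0.2495]
eef_rot: [1.685, 0.81, -1.681]
wrist_force: [-0.7, -0.3, -0.4]
opening: 0.799
```

```bash
python3 go.py; python3 - <<'E'
from station import eyes
import cv2,numpy as np
a=eyes.read_camera("wrist");b=eyes.read_camera("scene")
cv2.imwrite("pics/fin.png",cv2.resize(np.vstack([a,b]),(384*1,480)) if 0 else np.hstack([cv2.resize(a,(400,250)),cv2.resize(b,(400,250))]))
cv2.imwrite("pics/finw.png",a)
E
```

```text
t 16.975 tcp [ 0.4924 -0.2022  0.2495] yaw -38.42 tilt 0.21 q7 -0.44 F [-0.7 -0.3 -0.4] T [0.   0.   0.06] op 0.799
```

View pics/finw.png

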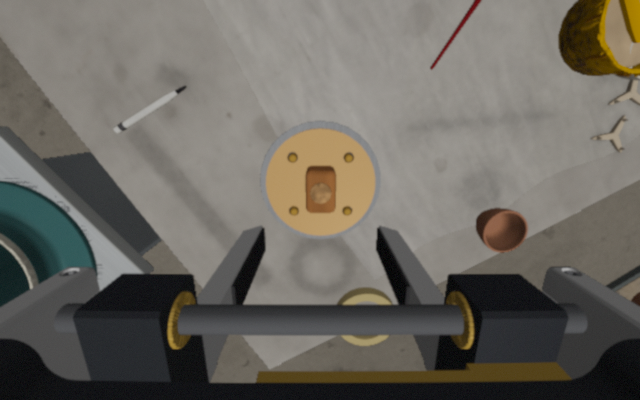

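View pics/fin.png

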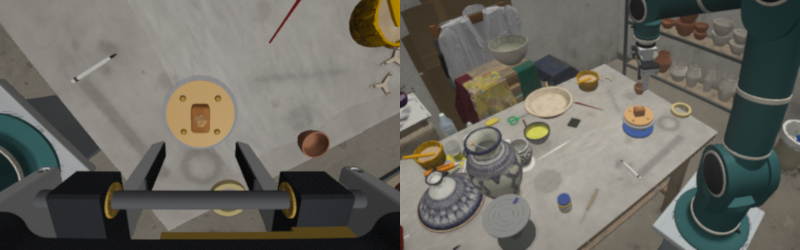

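All four brass studs show in the holes, at (292,157), (349,157), (294,211) and (347,211). The bat is concentric with the head and the gripper is clear of it, so I'll hand in.

```bash
python3 -c "
from station import ticket
print(ticket.hand_in())"
```

```text
the job is handed in; nothing more can be done
None
```

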